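# Clamp a drive sled into its desktop dock

### The arm

A 6-joint arm with a two-finger parallel gripper is mounted at the origin on the work surface. World frame = base frame: x ahead of the robot, y to its left, z up, the work surface at z = 0. Lengths are in m, angles in rad, forces in N, time in s.
With the tool pointing down it reaches from about 0.275 to 0.875 m from the base axis. Payload 12.5 kg.
Tool frame: the origin (TCP) lies on the centre line of the jaws, within the pads' length; the fingertips stand r.finger_overhang ahead of it and the grasp point (between the pads) lies 3 mm ahead of it (r.finger_overhang is the distance from the TCP to the fingertips, in m); z points along the fingers, y is the line along which they close (so a half turn about z gives the same grasp; the last joint's range is limited). The gripper opens to 85 mm and grips with 20 to 120 N. Pads are 22 mm wide; open, the fingers measure 114 mm over their backs; the gripper's body (76 mm by 85 mm) begins 54 mm behind the grasp point. The pads swing forward as they close: fully open they stand 13 mm farther back than shut.
Start: joints at [-1.226, 0.351, 1.652, -0, 1.139, -0.085], TCP at [0.229, -0.5, 0.253] pointing down, gripper open.
Joint ranges: [-2.75, 2.75], [-0.79, 2.1], [0.01, 2.65], [-1.57, 4.71], [0.07, 3.14], [-2.87, 2.87]. Speed limits (rad/s): [2.22, 2.22, 2.79, 3.14, 3.14, 3.14].

### API

Orientations are given as a unit quaternion [x, y, z, w].
In Python, from cell import r, optics gives the robot as it stands. The module is installed in compiled form; this text tells all that it offers. Calls block until the motion is done:
- r.move_to(position, orientation): joint-space move of the TCP to a pose.
- r.move_linear(position, rot=None, vel=0.15): straight line of the TCP; rot=None keeps the orientation; vel is the mean speed in m/s.
- r.set_joints(angles): joint-space move.
- r.set_gripper(opening, squeeze=None): opening from 0.0 (shut) to 1.0 (fully open); squeeze is the grip in N (None keeps the last); returns when the fingers have stopped.
- r.sleep(seconds).
- r.inverse_kinematics(position, orientation): joint angles nearest the present ones, or None.
- optics.get_image(name): name is "scene" or "top" or "wrist"; returns a dict with "pixels" (400x640x3 uint8, red, green, blue), "depth" (400x640 float32, m along the optical axis (not along the pixel's ray), 0 where there is no reading), "fx", "fy", "cx", "cy" (pixels), "camera_from_world" (4x4, takes a point from world to camera coordinates); the wrist camera has in their place "mount" (4x4, takes a point from camera to tool coordinates, whose origin is the TCP and whose axes are the flange's). Camera axes: x right, y down, z forward; pixel columns grow to the right and rows downward; lengths in m; the calibration is good to about 2 mm. A picture is of the moment at which its call begins: read the wrist's pose just before it.
A pose or a line that the arm cannot do raises r.PlanningError and nothing moves.
- r.hand_in(): hands the job in; it is judged then, once.
Readings, each from a call of its own:
- r.current_t(): time.
- r.current_q(): joint angles.
- r.current_qvel(): joint speeds.
- r.current_effort(): joint torques, N m.
- r.current_tool_pos(): TCP position.
- r.current_ee_rot(): TCP orientation.
- r.current_contact_force(): force on the tool from outside, world axes, zero at the start.
- r.current_torque(): the same for the moment, N m.
- r.current_opening(): opening from 0.0 (shut) to 1.0 (fully open).
- r.current_finger_force(): force on a finger pad.
Only numpy, scipy, OpenCV 4.12 (cv2) and the standard library are available. Lean on these libraries where they do the work, as an engineer would, in place of code of your own. Each camera call takes 0.05 s, during which the arm holds its last target. There are 200 camera calls.

### The job

Push the drive sled in the white dock on the desk all the way home against the dock's end block, then turn the brass knurled thumbscrew on the bridge clockwise until it seats on the sled and you feel the resistance clearly rise; stop there, leaving the sled clamped snugly but not overtightened, and let go. Leave the other things on the desk where they are.

Things in the scene. Friction and masses are not known exactly. Their poses are not given: they have to be found in the camera images.
- dock: White drive dock, fixed to the desk, 200 long (x) by 107 wide (y) mm. Origin: centre of its underside; +x points along the channel towards the grey end block (24 mm thick, top at z = 34, inner face at x = +76), z up. Channel floor at z = 8; two side rails 12 mm thick, inner faces at y = +-41.5, tops at z = 26.
- sled: Grey and black drive sled, loose, about 0.3 kg, in the dock's channel with 1.5 mm play each side; starts 32 to 45 mm short of home. Origin: centre of the underside of its 110 x 80 x 10 mm plate; axes as the dock's. The drive on it reaches z = 24. A tongue, 50 wide, 12 high, runs to x = +85; home is its end touching the end block: origin at x = -9 in the dock's frame, tongue under the screw.
- sled_tab (a point): Middle of the top of the sled's blue upright grip tab, 24 (x) by 12 (y) mm, at x = -45, y = 0, z = 62 in the sled's frame; the tab stands 38 mm clear above the drive, axes as the sled's.
- bridge: Aluminium bridge fixed across the dock, 26 mm (x) by 107 mm (y), centred at x = 58 in the dock's frame; its mounting height differs by a few mm from dock to dock. Origin on the screw's axis; the beam's underside is at z = 46 and its top at z = 58.
- thumbscrew: Brass knurled thumbscrew, axis vertical; origin on its axis, level with the bridge's top at the start. Clockwise from above lowers it 1 mm per radian, 7 mm at most; self-locking. Its rubber-faced foot, hidden under the bridge, starts 1 to 3 mm above the tongue of a home sled. About 0.04 N m turns it while free; once the foot bears, some 20 to 25 N of clamping force come per radian.
- screw_head (a point): Centre of the screw's knurled head: 26 mm in diameter, 22 mm high (+-11 mm about here), underside 12 mm above the bridge at the start. It sits on a cushioned hub that gives about 0.07 rad per 0.1 N m. The turning moment rises some 0.006 N m per newton of clamping force: snug is about 0.08 N m above free running (14 N); under 8 N is loose, over 22 N harms the sled.
- spare_sled: A bystander: a black spare sled of the same shape as the sled, lying on the desk to the left. Leave alone. Origin: centre of its underside.
- spare_screw: A bystander: spare brass thumbscrew standing head down on the desk, 26 mm in diameter, 40 mm high. Leave alone. Origin: centre of its underside.
- mouse: A bystander: black computer mouse, 105 x 60 x 32 mm, on the right. Leave alone. Origin: centre of its underside.
- mug: A bystander: blue mug, 80 mm in diameter, 90 mm high, beyond the dock. Leave alone. Origin: centre of its underside.
- plant: A bystander: small plant in a white pot, 90 mm in diameter, 80 mm high, leaves to 165 mm, far left. Leave alone. Origin: centre of its underside.
There are look-alikes about, which are no part of the job. What is meant by the dock is not pink or purple, and is the larger of those in its own colour.

How it is judged:
On the way, in this order (a step that is already met when the one before it is completed fails the run):
1. the sled is home against the end block, the screw not yet bearing on it (x of sled in the frame of dock above -0.0115 m and contact force between thumbscrew and sled below 1 N), for 0.2 s.
2. the thumbscrew is seated on the home sled with a snug clamping force (x of sled in the frame of dock above -0.0115 m and contact force between thumbscrew and sled above 8 N), for 0.2 s.
At the end, for the whole second after the job is handed in: The sled lies flat in the dock within 2.5 mm of home, the thumbscrew bears on it with 8 to 22 N and everything is at rest and released (all of step 2 and angle between sled's own z axis and vertical below 0.05 rad and contact force between thumbscrew and sled below 22 N and angular speed of thumbscrew below 0.1 rad/s and linear speed of sled below 0.01 m/s); the robot touches nothing.
It fails at once if the screw is overtightened: more than 22 N on the sled (contact force between thumbscrew and sled above 22 N).
It fails at once if a bystander is moved by more than 30 mm (distance of any of spare_sled, spare_screw, mouse, mug, plant from where it was at the start of the episode above 0.03 m).
It also fails if it takes over 72 s, if anything falls off the work surface, if the arm or the gripper's body presses on something with over 40 N, if the wrist force passes 120 N, or if a joint passes its speed limit or range.

## Working session

There is one attempt and no reset: what is moved stays moved. The work goes in short steps, each a Python script; the robot and the scene stay as the last script left them, time stands still between calls to the robot, and variables do not carry over. Pictures are saved under pics/ and viewed, at most 10 in all, crops included, and the job is handed in when it is done.

```bash
mkdir -p pics; python3 - <<'E'
from cell import r, optics
import cv2,numpy as np,pickle
for n in ("scene","top"):
    d=optics.get_image(n); pickle.dump(d,open(n+'.pkl','wb'))
    cv2.imwrite(f'pics/{n}1.png',d['pixels'][:,:,::-1])
    print(n,d['fx'],d['cx'],d['cy'],np.round(d['camera_from_world'],3).tolist())
print(r.current_t(),r.finger_overhang,r.current_tool_pos(),r.current_ee_rot())
E
```

```text
scene 410.6650235590627 317.32443836746944 203.9674006881619 [[-0.076, 0.997, -0.005, -0.099], [0.804, 0.058, -0.592, -0.369], [-0.59, -0.049, -0.806, 1.559], [0.0, 0.0, 0.0, 1.0]]
top 463.9690428863638 322.29819679999224 203.90679475939373 [[0.003, -1.0, -0.005, 0.117], [-0.981, -0.001, -0.193, 0.506], [0.193, 0.005, -0.981, 1.577], [0.0, 0.0, 0.0, 1.0]]
0.1 0.022 [ 0.2291031  -0.49971086  0.25281485] [ 9.76997161e-01  2.13251681e-01 -6.44092731e-05 -5.12721700e-04]
```

View pics/top1.png

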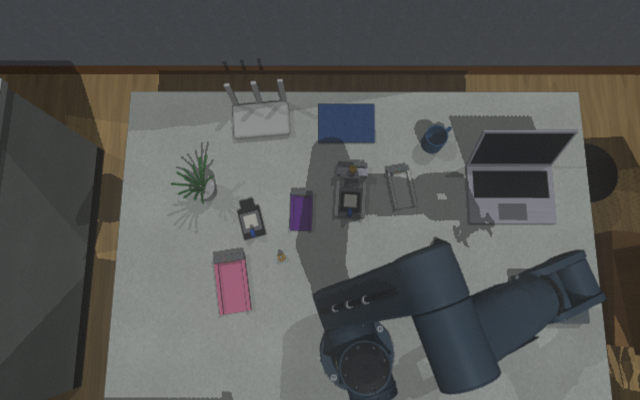

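View pics/scene1.png

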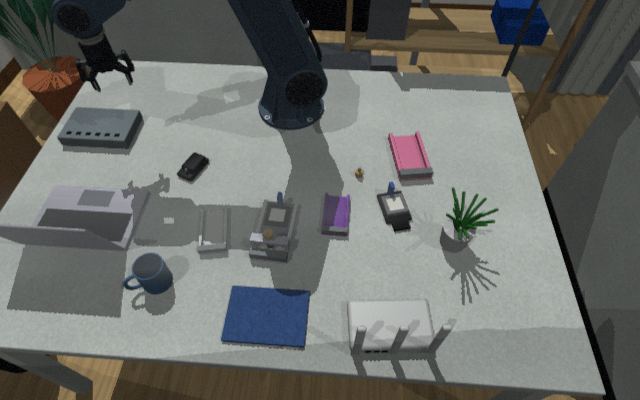

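The top view shows the bridged dock at about (350,190), running up the image (world +x). A smaller white look-alike is at (400,187). I'll enlarge the target.

```bash
python3 - <<'E'
import cv2,numpy as np,pickle
d=pickle.load(open('top.pkl','rb')); s=pickle.load(open('scene.pkl','rb'))
f=lambda p,x,y,w,h:cv2.resize(cv2.convertScaleAbs(p[y:y+h,x:x+w,::-1],alpha=1.5),(400,400),interpolation=cv2.INTER_CUBIC)
cv2.imwrite('pics/c.png',np.hstack([f(d['pixels'],310,150,80,80),f(s['pixels'],235,185,80,80)]))
def w(d,u,v):
    z=float(d['depth'][v,u]); p=np.array([(u-d['cx'])/d['fx']*z,(v-d['cy'])/d['fy']*z,z,1]); return (np.linalg.inv(d['camera_from_world'])@p)[:3].round(4)
# top-cam points of plausible height
pts={}
for v in range(150,230):
    for u in range(325,375):
        p=w(d,u,v)
        if p[2]>.045: print((u,v),p.tolist())
E
```

```text
(343, 151) [0.1914, 0.1095, 1.6456]
(336, 164) [0.1914, 0.1095, 1.6456]
(370, 164) [0.1914, 0.1095, 1.6456]
(351, 165) [0.6339, 0.0191, 0.0955]
(352, 165) [0.6349, 0.0155, 0.0923]
(353, 165) [0.6335, 0.0123, 0.0971]
(354, 165) [0.6367, 0.0081, 0.0859]
(369, 165) [0.1914, 0.1095, 1.6456]
(370, 165) [0.1914, 0.1095, 1.6456]
(338, 166) [0.6414, 0.063, 0.0565]
(350, 166) [0.6297, 0.0227, 0.0977]
(351, 166) [0.6307, 0.0191, 0.0942]
(352, 166) [0.6328, 0.0152, 0.0869]
(353, 166) [0.6305, 0.0122, 0.0951]
(354, 166) [0.6296, 0.009, 0.0982]
(355, 166) [0.6308, 0.0052, 0.094]
(338, 167) [0.6383, 0.0629, 0.0543]
(339, 167) [0.1914, 0.1095, 1.6456]
(340, 167) [0.6381, 0.0559, 0.055]
(341, 167) [0.6368, 0.0525, 0.0596]
(342, 167) [0.6381, 0.0488, 0.0551]
(343, 167) [0.6372, 0.0454, 0.0585]
(344, 167) [0.6377, 0.0417, 0.0564]
(345, 167) [0.6365, 0.0384, 0.0609]
(346, 167) [0.6365, 0.0348, 0.0607]
(347, 167) [0.6353, 0.0315, 0.0649]
(348, 167) [0.637, 0.0277, 0.059]
(349, 167) [0.6258, 0.0263, 0.0989]
(350, 167) [0.6282, 0.0224, 0.0903]
(351, 167) [0.629, 0.0187, 0.0875]
(352, 167) [0.6277, 0.0155,
[... 9101 characters left out ...]
477, 0.0226, 0.0685]
(351, 211) [0.4771, 0.0191, 0.0681]
(348, 212) [0.4748, 0.0291, 0.0613]
(349, 212) [0.4727, 0.0263, 0.073]
(350, 212) [0.4722, 0.023, 0.0763]
(351, 212) [0.4723, 0.0195, 0.0753]
(348, 213) [0.4716, 0.0291, 0.0594]
(349, 213) [0.4696, 0.0262, 0.0711]
(350, 213) [0.4702, 0.0226, 0.0674]
(351, 213) [0.4691, 0.0195, 0.0737]
(352, 213) [0.1914, 0.1095, 1.6456]
(348, 214) [0.4672, 0.0294, 0.0645]
(349, 214) [0.4669, 0.026, 0.0661]
(350, 214) [0.4654, 0.023, 0.0753]
(351, 214) [0.4667, 0.0191, 0.0673]
(348, 215) [0.4658, 0.0288, 0.0526]
(349, 215) [0.4649, 0.0256, 0.0576]
(350, 215) [0.4662, 0.0217, 0.0503]
(351, 215) [0.4644, 0.0188, 0.0607]
(371, 227) [0.1914, 0.1095, 1.6456]
```

View pics/c.png

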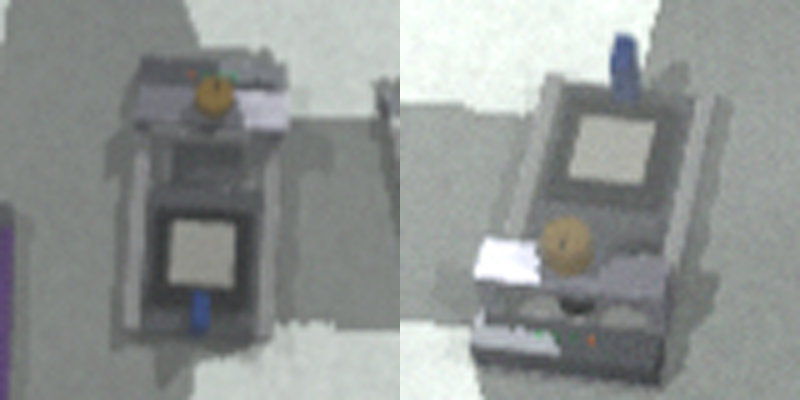

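The crop shows the head at top-view px ~(353,168), about (0.623, 0.013) in the world with its top near z 0.095. The tab is at ~(350,211), about (0.476, 0.023), with its top near z 0.07. Dock yaw is about -0.06. Next I'll take a closer wrist view.

```bash
cat > h.py <<'E'
from cell import r, optics
import numpy as np,cv2
from scipy.spatial.transform import Rotation as R
def quat(yaw): return (R.from_euler('z',yaw)*R.from_euler('x',np.pi)).as_quat()
E
python3 - <<'E'
from h import *
import pickle
r.move_to([0.50,0.02,0.30],quat(-0.06))
print(r.current_q(),r.current_t())
p,q=np.array(r.current_tool_pos()),r.current_ee_rot()
d=optics.get_image('wrist'); M=np.eye(4); M[:3,:3]=R.from_quat(q).as_matrix(); M[:3,3]=p
d['W']=M@d['mount']; pickle.dump(d,open('w.pkl','wb'))
print(d['mount'].round(3).tolist(),d['fx'])
cv2.imwrite('pics/w1.png',d['pixels'][:,:,::-1])
E
```

```text
[-5.41140023e-02  2.12613873e-01  1.71791663e+00 -1.34434126e-04
  1.21113518e+00  1.57726518e+00] 2.2083
[[0.0, -0.957, -0.289, 0.075], [1.0, 0.0, 0.0, 0.0], [-0.0, -0.289, 0.957, -0.12], [0.0, 0.0, 0.0, 1.0]] 289.19040447210403
```

View pics/w1.png

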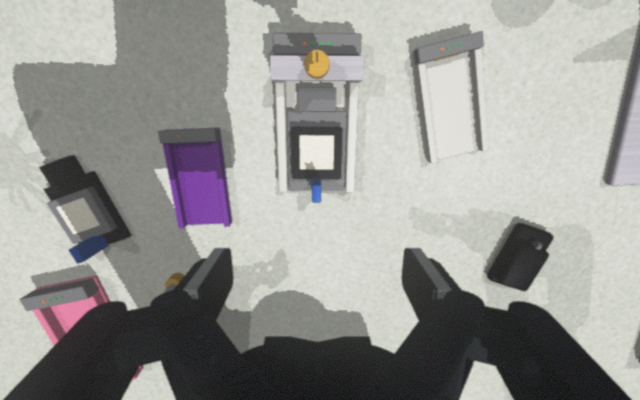

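The wrist view shows the head at (317,64), the tab at (317,192), and the dock rails at columns 277 to 357. I'll convert these with depth.

```bash
python3 - <<'E'
import pickle,numpy as np,cv2
d=pickle.load(open('w.pkl','rb')); D=d['depth']; v,u=np.mgrid[:400,:640]
P=np.stack([(u-d['cx'])/d['fx']*D,(v-d['cy'])/d['fy']*D,D],-1)@d['W'][:3,:3].T+d['W'][:3,3]
hsv=cv2.cvtColor(d['pixels'],cv2.COLOR_RGB2HSV)
def box(n,m):
    q=P[m&(D>0)]; q=q[(q[:,2]>np.median(q[:,2])-.006)]
    print(n,len(q),np.percentile(q,[2,50,98],axis=0).round(4).tolist(),q.mean(0).round(4))
reg=(u>265)&(u<370)&(v<215)
H,S=hsv[...,0],hsv[...,1]
box('head',reg&(H>10)&(H<30)&(S>120)&(P[...,2]>.085))
box('tab',reg&(H>100)&(H<130)&(S>130)&(v>175)&(P[...,2]>.06))
br=reg&(P[...,2]>.052)&(P[...,2]<.07)&(v<90)
box('bridge',br)
print(cv2.minAreaRect(P[br][:,:2].astype(np.float32)*1000))
rails=reg&(P[...,2]>.018)&(P[...,2]<.031)&(v>95)&(v<188)
for n,m in(('L',rails&(u<290)),('R',rails&(u>343))):
    q=P[m]; print(n,len(q),np.polyfit(q[:,0],q[:,1],1),q[:,0].min(),q[:,0].max(),np.median(q[:,1]))
E
```

```text
head 489 [[0.6103, 0.0016, 0.0916], [0.6218, 0.0122, 0.0936], [0.6333, 0.0227, 0.0954]] [0.6219 0.0121 0.0936]
tab 118 [[0.4649, 0.0178, 0.0681], [0.4756, 0.022, 0.0695], [0.4859, 0.0262, 0.0708]] [0.4756 0.022  0.0695]
bridge 1825 [[0.6077, -0.0398, 0.0566], [0.6214, 0.0114, 0.0596], [0.6366, 0.0634, 0.0612]] [0.6215 0.0119 0.0595]
((622.26953125, 11.911739349365234), (107.11186218261719, 26.218059539794922), 86.27302551269531)
L 892 [-0.06528611  0.09919523] 0.47407823943156113 0.596108144706957 0.0641526791556394
R 909 [-0.06537091  0.00590163] 0.4675248345751228 0.5904417499675854 -0.0289367602327859
```

```bash
cat >> h.py <<'E'
yaw=-0.0652; a=np.array([np.cos(yaw),np.sin(yaw),0])
head=np.array([0.622,0.012,0.0826]); tab=np.array([0.4756,0.022,0.0695])
E
python3 - <<'E'
from h import *
r.set_gripper(0.0,30)
s=tab-a*0.040
s[2]=0.15; r.move_to(s,quat(yaw))
s[2]=0.065; r.move_linear(s,vel=0.12)
f0=np.array(r.current_contact_force())@a
print('f0',f0,r.current_t())
d=0; log=[]
while d<0.065:
    st=0.002 if d<0.044 else 0.0007
    d+=st
    r.move_linear(s+a*d,vel=0.04 if d<0.044 else 0.015)
    f=-(np.array(r.current_contact_force())@a-f0)
    log.append((round(d*1e3,1),round(float(f),2)))
    if f>(12 if d<0.044 else 6): break
print(log,r.current_t(),(np.array(r.current_tool_pos())-s)@a)
E
```

```text
f0 -0.7861553897868286 4.575
[(2.0, -0.29), (4.0, -0.57), (6.0, -1.15), (8.0, -0.08), (10.0, -0.13), (12.0, -0.48), (14.0, -0.84), (16.0, -1.81), (18.0, -0.82), (20.0, -0.49), (22.0, -0.37), (24.0, -0.36), (26.0, -1.15), (28.0, -0.43), (30.0, -1.67), (32.0, -0.87), (34.0, -1.2), (36.0, -1.0), (38.0, -0.85), (40.0, -1.29), (42.0, -0.62), (44.0, -1.34), (44.7, 0.07), (45.4, -0.57), (46.1, -0.52), (46.8, 0.35), (47.5, -0.09), (48.2, 0.54), (48.9, -0.07), (49.6, -0.24), (50.3, 2.58), (51.0, 5.99), (51.7, 8.95)] 12.8583 0.05022153143276835
```

```bash
python3 - <<'E'
from h import *
p=np.array(r.current_tool_pos())
r.move_linear(p-a*0.015,vel=0.08)
q=p-a*0.015; q[2]=.2; r.move_linear(q,vel=.2)
r.move_to([0.50,0.02,0.30],quat(yaw))
p,q=np.array(r.current_tool_pos()),r.current_ee_rot()
d=optics.get_image('wrist'); M=np.eye(4); M[:3,:3]=R.from_quat(q).as_matrix(); M[:3,3]=p; W=M@d['mount']
D=d['depth']; v,u=np.mgrid[:400,:640]
P=np.stack([(u-d['cx'])/d['fx']*D,(v-d['cy'])/d['fy']*D,D],-1)@W[:3,:3].T+W[:3,3]
hsv=cv2.cvtColor(d['pixels'],cv2.COLOR_RGB2HSV); H,S=hsv[...,0],hsv[...,1]
reg=(u>265)&(u<370)&(v<215)&(D>0)
t=P[reg&(H>100)&(H<130)&(S>130)&(v>100)&(P[...,2]>.06)]
h=P[reg&(H>10)&(H<30)&(S>120)&(P[...,2]>.088)]
print(np.median(t,0),np.median(h,0),(np.median(h,0)-np.median(t,0))@a, 'want .112',r.current_t())
T=[];
for i in range(10): T.append(r.current_torque()); r.sleep(.02)
print(np.mean(T,0),np.std(T,0))
cv2.imwrite('pics/w2.png',d['pixels'][:,:,::-1][0:240,220:420].repeat(2,0).repeat(2,1))
E
```

```text
[0.51220476 0.01954349 0.06977193] [0.62205397 0.0123674  0.09361242] 0.11008335955779668 want .112 14.5917
[-0.01694689 -0.00109849  0.00857553] [0.02658212 0.03931533 0.03036867]
```

View pics/w2.png

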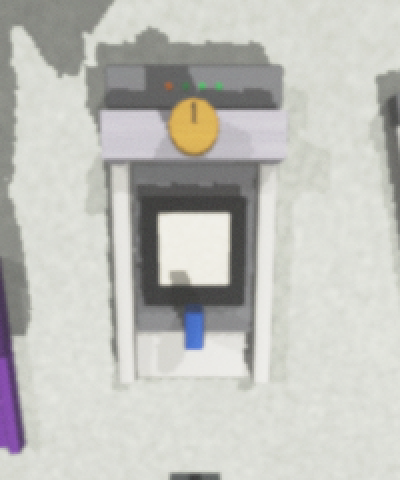

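The sled is home: the tab moved 36.6 mm and the push met a hard stop. Next I'll grip the screw head.

```bash
python3 - <<'E'
from h import *
q0=quat(4.2)
g=head.copy(); g[2]=0.0906
up=g.copy(); up[2]=0.20
j=r.inverse_kinematics(up,q0); print(np.round(j,3))
r.set_joints(j)
r.set_gripper(0.6)
r.move_linear(g,vel=.12)
r.sleep(.3)
def m():
    A=[np.r_[r.current_contact_force(),r.current_torque()] for _ in range(15) if r.sleep(.02) is None]
    return np.mean(A,0)
b=m(); np.save('base.npy',b); print('base',b.round(3))
r.set_gripper(0.0,40); r.sleep(.3)
print('grip',(m()-b).round(3),r.current_opening(),r.current_finger_force(),r.current_q()[5],r.current_tool_pos(),r.current_t())
E
```

```text
[-0.056  0.536  1.506  0.     1.1   -2.685]
base nan
grip nan 0.2938114610040545 38.76193106174469 -2.6847358822643765 [0.62097707 0.01257124 0.09087234] 21.35
  return _methods._mean(a, axis=axis, dtype=dtype,
  ret = ret.dtype.type(ret / rcount)
```

```bash
cat >> h.py <<'E'
def m(n=15):
    A=[]
    for _ in range(n): r.sleep(.015); A.append(np.r_[r.current_contact_force(),r.current_torque()])
    return np.mean(A,0)
E
python3 - <<'E'
from h import *
import json
print('grip',m().round(3))
c=np.array(r.current_tool_pos()); c[2]=0.0906
r.move_linear(c,vel=.05); print('relieved',m().round(3),np.round(r.current_tool_pos(),4))
json.dump(c.tolist(),open('c.json','w'))
th=0
for i in range(5):
    th+=.15
    r.move_linear(c-[0,0,.001*th],rot=quat(4.2-th)); 
    print(round(th,2),m().round(3),round(r.current_q()[5]+2.6847,3))
print(r.current_t())
E
```

```text
grip [-8.065  3.456  8.546  0.567  1.264 -0.012]
relieved [-4.035  0.974  6.229  0.11   0.605 -0.014] [0.6208 0.0127 0.091 ]
0.15 [-4.085e+00  6.220e-01  6.677e+00  6.800e-02  6.180e-01  3.000e-03] 0.151
0.3 [-4.382e+00  7.130e-01  6.513e+00  3.100e-02  6.040e-01  4.000e-03] 0.301
0.45 [-4.199  0.491  6.515 -0.014  0.632  0.013] 0.451
0.6 [-4.141e+00  3.880e-01  6.513e+00 -6.000e-02  6.540e-01  4.000e-03] 0.601
0.75 [-4.383  0.075  6.545 -0.104  0.666  0.   ] 0.751
24.85
```

```bash
python3 - <<'E'
from h import *
import json
c=np.array(json.load(open('c.json'))); th=.75
c+=[-.001,0,.001]
r.move_linear(c-[0,0,.001*th],vel=.05); f=m(); print('relieved',f.round(3),np.round(r.current_tool_pos(),4))
json.dump(c.tolist(),open('c.json','w'))
for i in range(6):
    th+=.1
    r.move_linear(c-[0,0,.001*th],rot=quat(4.2-th)); 
    f=m(20); print(round(th,2),f.round(3)); 
    if f[5]>.09: break
print(r.current_t())
E
```

```text
relieved [ 5.293e+00 -2.600e-02 -5.501e+00 -1.700e-01 -9.200e-01  1.000e-03] [0.6204 0.0125 0.0907]
0.85 [ 5.414  0.022 -5.412 -0.167 -0.93   0.021]
0.95 [ 5.441 -0.067 -5.38  -0.159 -0.896  0.018]
1.05 [ 5.398 -0.067 -5.4   -0.161 -0.869  0.016]
1.15 [ 5.358 -0.237 -5.358 -0.165 -0.854  0.028]
1.25 [ 5.122 -0.276 -5.23  -0.153 -0.831  0.019]
1.35 [ 5.381 -0.34  -5.179 -0.153 -0.828  0.028]
28.85
```

```bash
python3 - <<'E'
from h import *
import json
c=np.array(json.load(open('c.json'))); th=1.35
c+=[.00055,0,-.00047]
r.move_linear(c-[0,0,.001*th],vel=.05); f=m(); print('relieved',f.round(3))
json.dump(c.tolist(),open('c.json','w'))
L=[]
for i in range(12):
    th+=.1
    r.move_linear(c-[0,0,.001*th],rot=quat(4.2-th)); 
    f=m(22); L.append(f[5]); print(round(th,2),f.round(3)); 
    if i>1 and f[5]>min(L[:3])+.05: break
print(r.current_t())
E
```

```text
relieved [ 0.767 -0.611  0.465 -0.293 -0.05   0.028]
1.45 [-0.713 -1.462  2.127 -0.403  0.165  0.01 ]
1.55 [-1.606 -2.333  2.957 -0.495  0.352  0.013]
1.65 [-2.395 -2.441  3.561 -0.552  0.508  0.015]
1.75 [-3.344 -2.663  3.617 -0.596  0.636  0.012]
1.85 [-3.694 -2.799  3.703 -0.598  0.766  0.012]
1.95 [-3.972 -2.801  4.018 -0.576  0.843  0.013]
2.05 [-4.323 -2.542  4.045 -0.56   0.868  0.031]
2.15 [-4.116 -2.703  4.266 -0.522  0.887  0.01 ]
2.25 [-4.435 -2.778  4.191 -0.492  0.909  0.024]
2.35 [-4.418 -2.622  4.427 -0.47   0.929  0.013]
2.45 [-4.521 -2.205  4.22  -0.419  0.94   0.022]
2.55 [-4.535 -2.188  4.224 -0.385  0.94   0.02 ]
36.75
```

```bash
python3 - <<'E'
from h import *
import json
c=np.array(json.load(open('c.json'))); th=2.55
L=[.015]
for i in range(10):
    th+=.1
    r.move_linear(c-[0,0,.001*th],rot=quat(4.2-th)); 
    f=m(22); L.append(f[5]); print(round(th,2),f.round(3)); 
    if f[5]>.065: break
print(r.current_t())
E
```

```text
2.65 [-4.673 -2.197  4.3   -0.345  0.947  0.017]
2.75 [-4.703 -2.154  4.409 -0.32   0.946  0.009]
2.85 [-4.564 -1.829  4.559 -0.275  0.953  0.019]
2.95 [-4.889 -1.731  4.927 -0.228  0.985  0.036]
3.05 [-4.905 -1.809  5.548 -0.202  1.015  0.043]
3.15 [-5.244 -1.552  5.959 -0.182  1.045  0.048]
3.25 [-5.498 -1.337  6.303 -0.125  1.054  0.06 ]
3.35 [-5.589 -1.454  6.862 -0.123  1.062  0.082]
41.6833
```

Contact came at about 2.87 rad, and the torque rise fits ~20 N per rad. I'll finish at about 14 N.

```bash
python3 - <<'E'
from h import *
import json
c=np.array(json.load(open('c.json')))
for th in (3.45,3.53):
    r.move_linear(c-[0,0,.001*th],rot=quat(4.2-th)); 
    f=m(40); print(round(th,2),f.round(3),r.current_t()); 
    if f[5]>.1: break
E
```

```text
3.45 [-5.589 -1.372  7.315 -0.079  1.091  0.089] 42.6
3.53 [-5.92  -1.101  7.723 -0.059  1.094  0.111] 43.5167
```

```bash
python3 - <<'E'
from h import *
r.set_gripper(0.6); p=np.array(r.current_tool_pos()); p[2]=.25
r.move_linear(p,vel=.12)
r.move_to([0.50,0.02,0.30],quat(yaw+np.pi)); r.sleep(.3)
d=optics.get_image('scene'); cv2.imwrite('pics/s3.png',cv2.resize(d['pixels'][170:280,190:400,::-1],None,fx=3,fy=3))
print(r.current_t(),m().round(3))
E
```

```text
47.8083 [ 0.002 -0.33  -0.196  0.003 -0.     0.012]
```

View pics/s3.png

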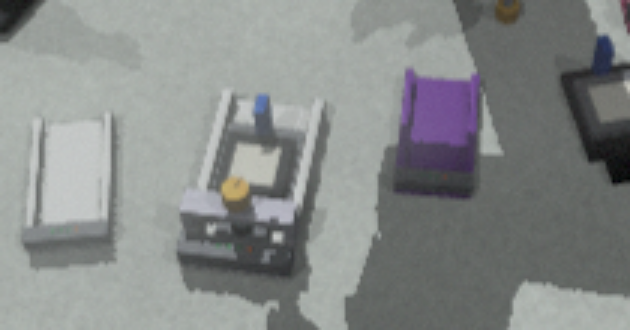

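The crop shows the sled home with its tab at crop px (262,115), the head lowered at (236,190), and the arm clear. Handing in.

```bash
python3 -c "
from cell import r
print(r.hand_in())"
```

```text
the job is handed in; nothing more can be done
None
```

The sled is home against the end block, the thumbscrew is clamped at an estimated 14–16 N (from the torque rise and angle turned), the gripper has let go, and the job is handed in; no verdict was shown.

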